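Close the bearing tray and hold it level over the tag reader

TASK

The bearing tray is loaded: first seat the loose round lid squarely in its round well while the tray stands on the table, and let go of the lid. Then pick the tray up by its centre handle, without tipping it and without letting the loose steel ball out of its shallow pocket, and carry it over the flat tag reader pad. Finish while still holding it there, level, still and centred over the pad with about 8 cm of air between the tray and the pad; do not touch the pad with it or set it down.

Things in the scene. Friction and masses are not known exactly. Their poses are not given: they have to be found in the camera images.
- tray_handle (a point): centre of the handle bar of the bearing tray, 79 mm above the tray's underside. The loose aluminium tray (about 0.34 kg) is 100 mm along its x, 216 mm along its y, with a 10 mm high edge. In its middle two thin posts carry a black bar 64 mm long along the tray's x, 14 mm thick along its y and 26 mm high (66 to 92 mm above the underside). Axes are the tray's: +y points to the ball pocket, -y to the round well, z up
- tray_bottom (a point): centre of the tray's underside, straight below the handle; the tray stands on the table at the start
- pocket (a point): centre of the ball's place in the pocket, 72 mm from the tray's middle along its +y and 15 mm above the underside: a flat floor (4 mm above the underside) in a steel ring 42 mm across outside, 34 mm inside, only 2.5 mm high. The ball rolls freely inside it, its centre up to 10 mm from the middle, and climbs out if the tray is tipped more than about 35 degrees or jerked
- ball_center (a point): centre of the loose steel ball, 22 mm diameter, 44 g, lying in the pocket
- well_mouth (a point): centre of the mouth of the open round steel well, 72 mm from the tray's middle along its -y, 20 mm above the underside: 52 mm inside, 58 mm outside diameter, 16 mm deep, with a few small pins on its floor. Axes as the tray's
- lid_center (a point): centre, half-way up, of the loose round lid (60 g, 36 mm high, z up), which starts lying on the table, knob up: from below, a plug 46 mm diameter and 6 mm high, a flange 62 mm diameter and 4 mm thick, a black round knob 20 mm diameter and 26 mm high. The centre lies 18 mm above the plug's underside, in the knob. Seated, the flange lies on the well's rim and this point is 12 mm above the well's mouth; the plug has 3 mm clearance all round
- pad_top (a point): centre of the top face of the tag reader pad, a flat grey slab with a black face, fixed to the table: 110 mm (its x) by 150 mm (its y), top face 12 mm above the table, with a small plug stub at its +x edge
There are look-alikes about, which are no part of the job. Leave any pink look-alike of the part that bears lid_center alone.

How it is judged:
On the way, in this order (a step that is already met when the one before it is completed fails the run):
1. lid seated in the well and let go, tray standing on the table (horizontal distance between lid_center and well_mouth below 0.007 m and z of lid_center in the frame of well_mouth between 0.009 and 0.0145 m and angle between lid_center's own z axis and vertical below 0.08 rad and contact force between the fingers and lid below 0.1 N and height (world z) of tray_bottom below 0.006 m), for 0.2 s.
2. tray lifted clear of the table by the fingers with the lid on (horizontal distance between lid_center and well_mouth below 0.007 m and z of lid_center in the frame of well_mouth between 0.009 and 0.0145 m and height (world z) of tray_bottom above 0.03 m and contact force between the fingers and tray above 1 N), for 0.2 s.
At the end, for the whole second after the job is handed in: Fingers hold the tray still and level (0.09 rad), its underside 50 to 115 mm above the pad (not touching), its middle within 35 mm of the pad's centre; ball within 18 mm of the pocket point; lid seated (7 mm sideways, 9 to 14.5 mm above the mouth), not touched by the fingers (horizontal distance between lid_center and well_mouth below 0.007 m and z of lid_center in the frame of well_mouth between 0.009 and 0.0145 m and angle between tray_handle's own z axis and vertical below 0.09 rad and contact force between the fingers and lid below 0.1 N and distance between ball_center and pocket below 0.018 m and height (world z) of tray_bottom between 0.062 and 0.127 m and horizontal distance between tray_bottom and pad_top below 0.035 m and contact force between the fingers and tray above 1 N and contact force between tray and pad below 0.1 N and linear speed of tray below 0.03 m/s); the arm keeps its last pose, push and grip.
It fails at once if the ball leaves its pocket (distance between ball_center and pocket above 0.02 m).
It fails at once if the tray is tipped more than 0.35 rad (angle between tray_handle's own z axis and vertical above 0.35 rad).
It fails at once if the tray touches the pad (contact force between tray and pad above 0.5 N).
It also fails if it takes over 64 s, if anything falls off the work surface, if the arm or the gripper's body presses on something with over 40 N, if the wrist force passes 120 N, or if a joint passes its speed limit or range.

ROBOT

A 6-joint arm with a two-finger parallel gripper is mounted at the origin on a cart in front of the work surface, level with it; the furniture and walls round the work are solid. World frame = base frame: x ahead of the robot, y to its left, z up, the work surface at z = 0. Lengths are in m, angles in rad, forces in N, time in s.
With the tool pointing down it reaches from about 0.375 to 0.9 m from the base axis. Payload 3.1 kg.
Tool frame: the origin (TCP) lies on the centre line of the jaws, within the pads' length; the fingertips stand ahead of it and the grasp point (between the pads) lies 3 mm ahead of it (robot.tip_reach is the z of the fingertips in the tool frame, in m); z points along the fingers, y is the line along which they close (so a half turn about z gives the same grasp; the last joint's range is limited). The gripper opens to 87 mm and grips with 3 to 60 N. Pads are 19 mm wide; open, the fingers measure 117 mm over their backs; the gripper's body (75 mm by 190 mm) begins 51 mm behind the grasp point.
Start: joints at [0.941, 0.527, 1.433, -0, 1.181, -0.178], TCP at [0.273, 0.562, 0.245] pointing down, gripper open.
Joint ranges: [-3.08, 3.08], [-0.75, 2.2], [0.22, 2.44], [-1.43, 4.57], [0, 2.65], [-2.85, 2.85]. Speed limits (rad/s): [2.79, 2.79, 3.14, 3.14, 3.14, 3.14].

INTERFACE

Orientations are given as a unit quaternion [x, y, z, w].
In Python, from rig import sensors, eyes, ticket, robot gives the robot as it stands.
- The arm moves only by the tool drive_tool, never from a script. Its argument "deltas" is a list that holds one entry, the list of rows, each a list of 6 numbers: the shift along the tool's x, y, z in mm, then the turn, a rotation vector about the tool's x, y, z in rad. A call has 1 to 8 rows; each row shifts and turns the commanded pose from where the row before left it, along the tool's axes as they then stand; what a row does not reach is not made up. A row lasts 1/12 s, in which the tool goes at most 41.7 mm and 7.16 degrees, less where a joint would pass 70% of its speed; a pose out of reach is approached as far as the arm can. A call is refused whole if a number of a shift passes 41.7 or a number of a turn 0.125, either way. A call with a gripper value outside its range is refused whole. "gripper" is the opening in per cent of the stroke, from 0 (shut) to 100 (fully open), set as the call begins (left out, the last holds). The fingers move at their own pace and stop on an object; "squeeze" is the grip in N (left out, the last holds). Time passes only in rows, so rows that do not move let the fingers close. It gives the time, the measured TCP pose, the force, the opening and the grip force at its end, in the units of the state.
- sensors.get_obs(): the state, without advancing time (a new reading comes with each control period).
- eyes.camera(name): name is "scene" or "top"; returns a dict with "img" (400x640x3 uint8, red, green, blue), "fov_y" (degrees; the focal length in pixels is half the picture's height over the tangent of half this angle, whatever the lens; pixels are square), "cx", "cy" (the principal point, pixels), "D" ([k1, k2, p1, p2, k3] as OpenCV has them; the pictures are not rectified), "xyz" and "attitude" of the camera in the world. Camera axes: x right, y up, looking along -z (the intrinsics and any distortion apply to the point x, -y, -z); pixel columns grow to the right and rows downward; lengths in m; the calibration is good to about 2 mm. A picture is of the moment at which its call begins. There is no depth.
- ticket.hand_in(): hands the job in; it is judged then, once.
The state is a dict: "time": time; "q": joint angles; "joint_velocities": joint speeds; "joint_torque": joint torques, N m; "position": TCP position; "tool_rot": TCP orientation; "ft_force": force on the tool from outside, world axes, zero at the start; "moment": the same for the moment, N m; "grip_width": finger opening in m; "grip_force": force on a finger pad.
Only numpy, scipy, OpenCV 4.12 (cv2) and the standard library are available. Lean on these libraries where they do the work, as an engineer would, in place of code of your own. Each camera call takes 0.05 s, during which the arm holds its last target. There are 200 camera calls.

## Working session

There is one attempt and no reset: what is moved stays moved. The work goes in short steps, Python scripts to look and compute and a tool call to move; the robot and the scene stay as the last step left them, time stands still between calls to the robot, and variables do not carry over. Pictures are saved under pics/ and viewed, at most 10 in all, crops included, and the job is handed in when it is done.

Besides the shell and the picture viewer there is one more tool, called after "Call:" by a JSON object that holds its "method" and its "body". drive_tool: Moves the arm, as the interface text tells. Its arguments: {"type":"object","properties":{"deltas":{"type":"array"},"gripper":{"type":"number"},"squeeze":{"type":"number"}},"required":["deltas"]}

```bash
mkdir -p pics; ls; cat > h.py <<'E'
import numpy as np, cv2
from scipy.spatial.transform import Rotation as R
from rig import sensors, eyes, ticket, robot
def cam(n):
    c=eyes.camera(n); f=200/np.tan(np.radians(c["fov_y"]/2))
    K=np.array([[f,0,c["cx"]],[0,f,c["cy"]],[0,0,1.]])
    a=np.array(c["attitude"]); Rm=R.from_quat(a).as_matrix() if a.size==4 else a.reshape(3,3)
    return dict(img=c["img"],K=K,D=np.array(c["D"],float),t=np.array(c["xyz"]),R=Rm@np.diag([1,-1,-1.]))
def ray(c,px,z):
    u=cv2.undistortPointsIter(np.array(px,float).reshape(-1,1,2),c["K"],c["D"],None,None,(3,50,1e-9)).reshape(-1,2)
    d=np.c_[u,np.ones(len(u))]@c["R"].T
    return c["t"]+d*((z-c["t"][2])/d[:,2])[:,None]
def proj(c,P):
    return cv2.projectPoints(np.array(P,float).reshape(-1,3),cv2.Rodrigues(c["R"].T)[0],-c["R"].T@c["t"],c["K"],c["D"])[0].reshape(-1,2)
def save(c,name,box=None,s=1):
    im=c["img"]
    if box: im=im[box[1]:box[3],box[0]:box[2]]
    cv2.imwrite("pics/"+name,cv2.resize(im[:,:,::-1],None,fx=s,fy=s,interpolation=cv2.INTER_CUBIC))
E
python3 - <<'E'
from h import *
for n in("scene","top"):
    c=cam(n); save(c,n+"0.png",None,1.25); print(n,c["t"],c["R"][:,2],c["K"][0,0],c["D"])
o=sensors.get_obs();print(o["position"],o["tool_rot"],o["grip_width"],robot.tip_reach)
E
```

```text
pics
scene [ 0.12696931 -0.76646764  0.59774804] [ 0.35623257  0.7638273  -0.53820647] 435.42836009987883 [-0.04629224  0.          0.          0.          0.        ]
top [0.37917194 0.00696988 1.07737409] [ 0.10830393 -0.01183356 -0.9940474 ] 368.7920210924278 [-0.05466748  0.          0.          0.          0.        ]
[0.27246545 0.56179789 0.24365155] [ 2.24009857e-01  9.74586387e-01 -8.95900506e-04 -3.93646033e-04] 0.08748018073736513 0.022
```

View pics/scene0.png

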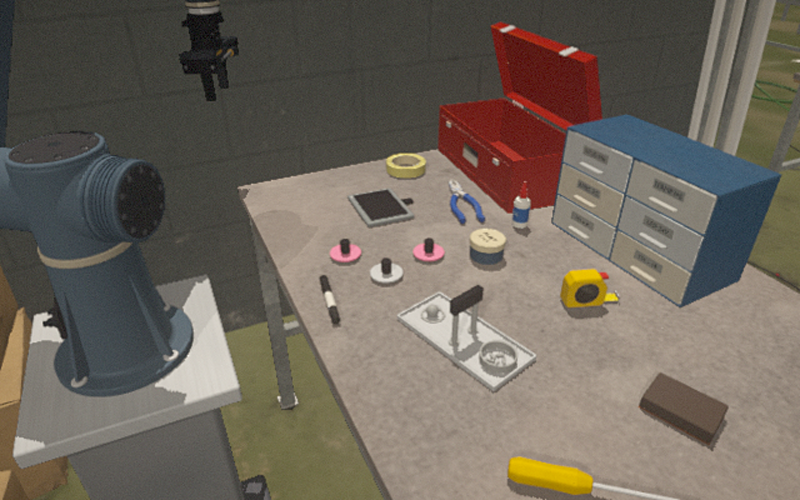

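View pics/top0.png

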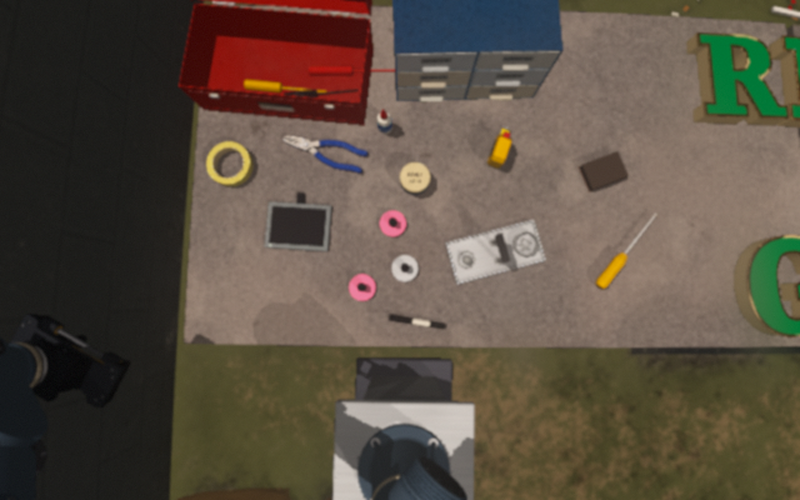

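Top view (800-px picture): the white lid is at (404,268) and its pink look-alikes are at (393,223) and (362,287). The white one is the lid meant. The tray is around (496,252), with the ball pocket on the left at (466,260) and the well on the right at (525,244). The pad is at (298,226) with its stub pointing up. I'll confirm in an enlarged crop.

```bash
python3 - <<'E'
from h import *
c=cam("top"); save(c,"topc.png",(270,140,450,275),4.4)
s=cam("scene"); save(s,"scc.png",(260,170,440,320),4.0)
E
```

```text
(no output)
```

View pics/topc.png

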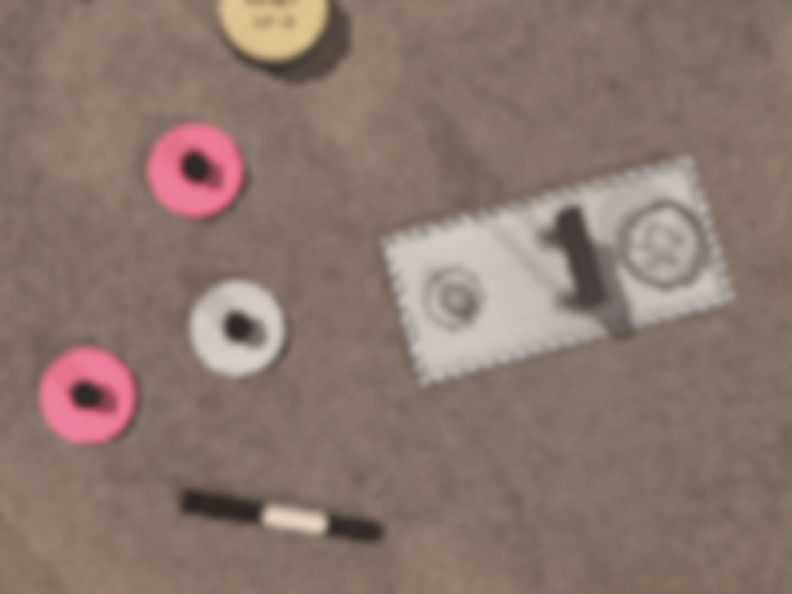

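View pics/scc.png

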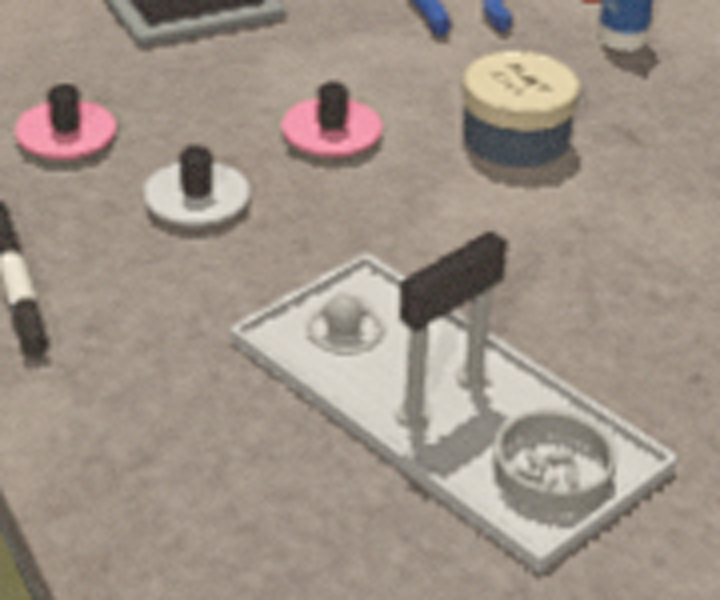

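The crops confirm it: white lid flange centred at (237,328) in the top crop. Tray corners are at (382,240), (691,158), (733,298) and (424,385), and the well ring is at (663,243).

```bash
python3 - <<'E'
from h import *
c=cam("top");s=cam("scene")
F=lambda p:(np.array(p,float)+.5)/4.4-.5+[270,140]
S=lambda p:(np.array(p,float)+.5)/4-.5+[260,170]
co=ray(c,F([(382,240),(691,158),(733,298),(424,385)]),.010)
print("corners",co.round(4),"mid",co.mean(0),"len",np.linalg.norm(co[1]-co[0]),np.linalg.norm(co[2]-co[1]))
print("scene corners",ray(s,S([(233,332),(367,257),(676,458),(541,570)]),.010).round(4))
w=ray(c,F([(663,243)]),.02)[0]; print("well",w, "scene",ray(s,S([(555,451)]),.02))
print("handle top", ray(c,F([(582,256)]),.092))
print("lid",ray(c,F([(237,328)]),.010),"knobtop",ray(c,F([(237,326)]),.036),"scene flange",ray(s,S([(197,194)]),.010),"knobtop",ray(s,S([(196,154)]),.036))
# segmentation of lid and pad
im=c["img"].astype(int);g=im.min(2);m=(g>135).astype(np.uint8)
n,l,st,ce=cv2.connectedComponentsWithStats(m[170:260,290:350]);print(st,ce+[290,170])
T=lambda p:(np.array(p,float)+.5)/1.25-.5
p=ray(c,T([(268,204),(330,206),(328,249),(266,247)]),.012);print("pad",p.round(4),p.mean(0))
s_=ray(s,T([(349,198),(398,189),(412,214),(362,225)]),.012);print("pad scene",s_.round(4),s_.mean(0))
y=p[[0,3]].mean(0)-p[[1,2]].mean(0);print("pad long yaw",np.arctan2(y[1],y[0]))
d=co[[0,3]].mean(0)-co[[1,2]].mean(0);print("tray +y dir yaw",np.degrees(np.arctan2(d[1],d[0])))
E
```

```text
corners [[ 0.5194 -0.0905  0.01  ]
 [ 0.5787 -0.2983  0.01  ]
 [ 0.4846 -0.3253  0.01  ]
 [ 0.4236 -0.1189  0.01  ]] mid [ 0.50159967 -0.20826237  0.01      ] len 0.21618552053807233 0.09787324780604609
scene corners [[ 0.4222 -0.1223  0.01  ]
 [ 0.5169 -0.0951  0.01  ]
 [ 0.5752 -0.2988  0.01  ]
 [ 0.4771 -0.3311  0.01  ]]
well [ 0.51942874 -0.27590867  0.02      ] scene [[ 0.51843827 -0.27814514  0.02      ]]
handle top [[ 0.50090892 -0.20627106  0.092     ]]
lid [[0.45918949 0.00481721 0.01      ]] knobtop [[0.45852979 0.00489156 0.036     ]] scene flange [[0.45585199 0.00071176 0.01      ]] knobtop [[0.45700328 0.00377964 0.036     ]]
[[   0    0   60   90 5033]
 [  23   34   22   22  313]
 [  40   85   14    5   54]] [[319.10669581 214.0596066 ]
 [322.97763578 214.1884984 ]
 [336.         257.35185185]]
pad [[0.604  0.3289 0.012 ]
 [0.6016 0.1823 0.012 ]
 [0.4998 0.1834 0.012 ]
 [0.502  0.3283 0.012 ]] [0.55187219 0.25571224 0.012     ]
pad scene [[0.4984 0.3126 0.012 ]
 [0.6218 0.3065 0.012 ]
 [0.5977 0.1806 0.012 ]
 [0.4795 0.1826 0.012 ]] [0.54935995 0.24559847 0.012     ]
pad long yaw 1.5549255655867393
tray +y dir yaw 106.19844908223135
```

Call:
{"method": "drive_tool", "body": {"deltas": [[[0, 0, 8, 0, 0, 0.1045], [0, 0, 8, 0, 0, 0.1045], [0, 0, 8, 0, 0, 0.1045], [0, 0, 8, 0, 0, 0.1045], [0, 0, 8, 0, 0, 0.1045], [0, 0, 8, 0, 0, 0.1045], [0, 0, 8, 0, 0, 0.1045], [0, 0, 8, 0, 0, 0.1045]]], "gripper": 60}}

```text
time: 0.97
position: [0.2728, 0.5623, 0.1801]
tool_rot: [0.602, 0.798, -0.0, 0.0]
ft_force: [-0.1, -1.0, -0.5]
grip_width: 0.0528
grip_force: 0.0
```

```bash
cat >> h.py <<'E'
def go(p,psi=None):
    "tool-frame shift in mm to world p, and turn about tool z to psi (deg) plus tilt fix"
    o=sensors.get_obs(); r=R.from_quat(o["tool_rot"]); m=r.as_matrix()
    now=np.degrees(np.arctan2(m[1,1],m[0,1]))
    sh=m.T@(np.array(p)-o["position"])*1e3
    print("t %.2f pos"%o["time"],np.round(o["position"],4),"psi %.2f"%now,"shift",sh.round(1),"len %.0f"%np.linalg.norm(sh),"tilt err",m[:2,2].round(4),
      "turn z %.4f"%(-np.radians((psi-now+180)%360-180)) if psi is not None else "", "w %.4f gf %.1f"%(o["grip_width"],o["grip_force"]),"f",np.round(o["ft_force"],1))
E
python3 -c "
from h import *
go([.458,.004,.12],16.2)"
```

```text
t 0.97 pos [0.2728 0.5623 0.1801] psi 15.92 shift [-587.6   25.    60.2] len 591 tilt err [-0.     -0.0001] turn z -0.0049 w 0.0528 gf 0.0 f [-0.1 -1.  -0.5]
```

Call:
{"method": "drive_tool", "body": {"deltas": [[[-36.7, 1.6, 2, 0, 0, 0], [-36.7, 1.6, 2, 0, 0, 0], [-36.7, 1.6, 2, 0, 0, 0], [-36.7, 1.6, 2, 0, 0, 0], [-36.7, 1.6, 2, 0, 0, 0], [-36.7, 1.6, 2, 0, 0, 0], [-36.7, 1.6, 2, 0, 0, 0], [-36.7, 1.6, 2, 0, 0, 0]]]}}

```text
time: 1.63
position: [0.3675, 0.2825, 0.1647]
tool_rot: [0.6, 0.8, 0.0, 0.0]
ft_force: [1.0, 0.4, 0.1]
grip_width: 0.0523
grip_force: 0.0
```

Call:
{"method": "drive_tool", "body": {"deltas": [[[-36.7, 1.5, 5, 0, 0, 0], [-36.7, 1.5, 5, 0, 0, 0], [-36.7, 1.5, 5, 0, 0, 0], [-36.7, 1.5, 5, 0, 0, 0], [-36.7, 1.5, 5, 0, 0, 0], [-36.7, 1.5, 5, 0, 0, 0], [-36.7, 1.5, 5, 0, 0, 0], [-36.7, 1.5, 5, 0, 0, 0]]]}}

```text
time: 2.3
position: [0.4612, 0.0034, 0.1245]
tool_rot: [0.6, 0.8, 0.0, 0.0]
ft_force: [0.7, 0.7, 0.9]
grip_width: 0.052
grip_force: 0.0
```

Call:
{"method": "drive_tool", "body": {"deltas": [[[0, 0, 0, 0, 0, 0], [0, 0, 0, 0, 0, 0]]]}}

```text
time: 2.47
position: [0.4617, 0.0033, 0.1244]
tool_rot: [0.602, 0.798, 0.0, 0.0]
ft_force: [0.3, 0.6, -0.1]
grip_width: 0.0521
grip_force: 0.0
```

```bash
python3 -c "
from h import *
go([.458,.004,.06],16.2)
s=cam('scene'); save(s,'s1.png',(240,110,400,270),3.6)
o=sensors.get_obs(); P=o['position']; m=R.from_quat(o['tool_rot']).as_matrix()
print((proj(s,[P+m[:,2]*.022, P+m[:,2]*.022+m[:,1]*.0265,P+m[:,2]*.022-m[:,1]*.0265])+.5-[240,110])*3.6)
"
```

```text
t 2.47 pos [0.4617 0.0033 0.1244] psi 15.95 shift [ 1.7 -3.4 64.4] len 64 tilt err [ 0.0008 -0.0001] turn z -0.0043 w 0.0521 gf 0.0 f [ 0.3  0.6 -0.1]
[[251.65241911 264.13816325]
 [283.8467761  250.08646229]
 [218.47585962 278.62207983]]
```

View pics/s1.png

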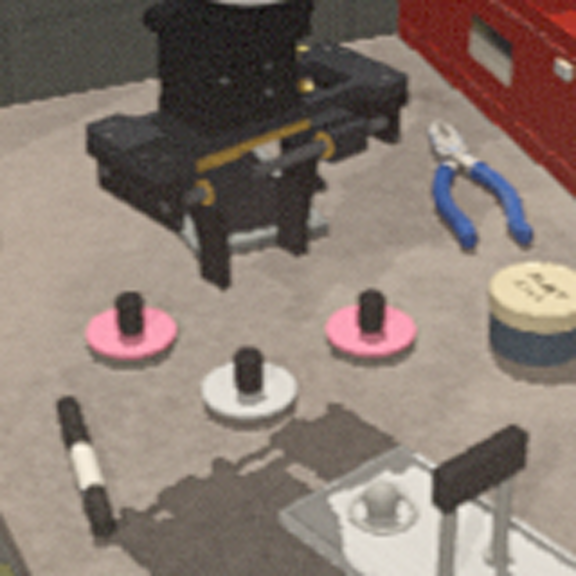

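The fingertips appear at about (215,283) and (293,250), which matches the projection, and the lid knob top is at (249,355). Camera and arm agree, so I'll go down.

Call:
{"method": "drive_tool", "body": {"deltas": [[[0.6, -1.2, 18, 0, 0, -0.002], [0.6, -1.2, 18, 0, 0, -0.002], [0.5, -1.2, 18, 0, 0, 0], [0, 0, 15, 0, 0, 0], [0, 0, 10, 0, 0, 0], [0, 0, 7, 0, 0, 0], [0, 0, 2.4, 0, 0, 0], [0, 0, 0, 0, 0, 0]]]}}

```text
time: 3.18
position: [0.4562, 0.007, 0.036]
tool_rot: [0.598, 0.801, -0.0, -0.001]
ft_force: [0.6, 0.5, -0.2]
grip_width: 0.0524
grip_force: 0.0
```

Call:
{"method": "drive_tool", "body": {"deltas": [[[0, 0, 0, 0, 0, 0], [0, 0, 0, 0, 0, 0], [0, 0, 0, 0, 0, 0], [0, 0, 0, 0, 0, 0], [0, 0, 0, 0, 0, 0], [0, 0, 0, 0, 0, 0]]], "gripper": 0, "squeeze": 12}}

```text
time: 3.68
position: [0.4568, 0.0059, 0.0364]
tool_rot: [0.599, 0.801, 0.0, 0.0]
ft_force: [0.8, 1.0, -0.9]
grip_width: 0.0203
grip_force: 0.2
```

Call:
{"method": "drive_tool", "body": {"deltas": [[[0, 0, 0, 0, 0, 0], [0, 0, 0, 0, 0, 0], [0, 0, -10, 0, 0, 0], [0, 0, -20, 0, 0, 0], [0, 0, -20, 0, 0, 0], [0, 0, -15, 0, 0, 0], [0, 0, 0, 0, 0, 0], [0, 0, 0, 0, 0, 0]]]}}

```text
time: 4.35
position: [0.4571, 0.0059, 0.1021]
tool_rot: [0.599, 0.801, 0.0, 0.001]
ft_force: [0.1, 0.5, -0.7]
grip_width: 0.0197
grip_force: 12.0
```

```bash
python3 -c "
from h import *
go([.5195,-.2765,.10],16.2)
s=cam('scene'); save(s,'s2.png',(240,130,440,330),3)
c=cam('top'); save(c,'t2.png',(280,150,440,270),4)
im=np.hstack([cv2.imread('pics/s2.png')[:480],cv2.imread('pics/t2.png')]);print(im.shape)
cv2.imwrite('pics/m2.png',cv2.resize(im,None,fx=.64,fy=.64,interpolation=cv2.INTER_AREA))
"
```

```text
t 4.35 pos [0.4571 0.0059 0.1021] psi 16.45 shift [-288.5  -20.1    2.4] len 289 tilt err [ 0.0022 -0.0005] turn z 0.0043 w 0.0197 gf 12.0 f [ 0.1  0.5 -0.7]
(480, 1240, 3)
```

View pics/s2.png

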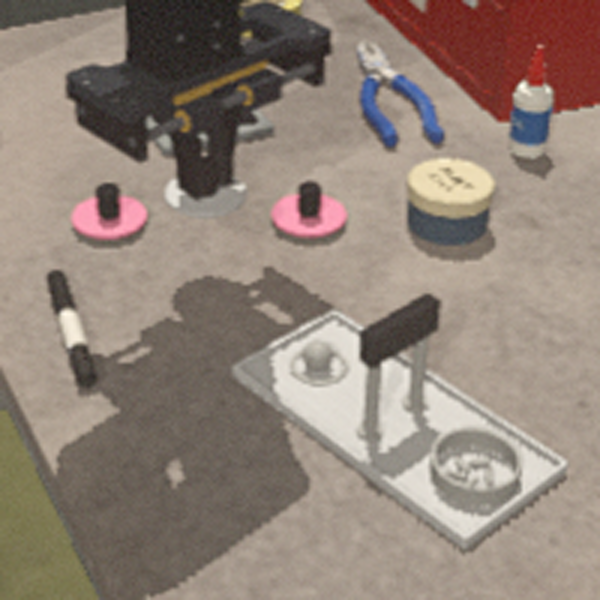

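The lid is held level, with its flange spanning x 163–246 around y 194. Next I'll carry it high over the handle to the well.

Call:
{"method": "drive_tool", "body": {"deltas": [[[-10, 0, -15, 0, 0, 0.0015], [-20, -1, -15, 0, 0, 0.0015], [-28, -2, -15, 0, 0, 0.0015], [-35, -3, -13, 0, 0, 0], [-38, -3, 0, 0, 0, 0], [-38, -3, 0, 0, 0, 0], [-38, -3, 0, 0, 0, 0], [-34, -3, 0, 0, 0, 0]]]}}

```text
time: 5.12
position: [0.5064, -0.2325, 0.1579]
tool_rot: [0.601, 0.799, -0.0, -0.001]
ft_force: [0.6, 1.1, -1.1]
grip_width: 0.0196
grip_force: 12.0
```

Call:
{"method": "drive_tool", "body": {"deltas": [[[-26, -2, 0, 0, 0, 0], [-16, 0, 10, 0, 0, 0], [-5.5, 0, 20, 0, 0, 0], [0, 0, 20, 0, 0, 0], [0, 0, 20, 0, 0, 0], [0, 0, 8, 0, 0, 0], [0, 0, 0, 0, 0, 0], [0, 0, 0, 0, 0, 0]]]}}

```text
time: 5.78
position: [0.5176, -0.2762, 0.0803]
tool_rot: [0.6, 0.8, 0.0, -0.001]
ft_force: [-0.2, 1.1, -0.5]
grip_width: 0.0195
grip_force: 12.0
```

```bash
python3 -c "
from h import *
go([.5195,-.2765,.07],16.2)
s=cam('scene'); save(s,'s3.png',(330,200,450,320),5)
o=sensors.get_obs();P=o['position'];a=np.linspace(0,2*np.pi,60)
ov=cv2.imread('pics/s3.png')
def dr(C,r,col):
    p=(proj(s,np.array(C)+np.c_[r*np.cos(a),r*np.sin(a),0*a])+.5-[330,200])*5
    cv2.polylines(ov,[p.astype(int).reshape(-1,1,2)],True,col,1)
dr([P[0],P[1],P[2]-.0264],.031,(0,255,0)); dr([.5193,-.2765,.020],.029,(0,0,255)); cv2.imwrite('pics/s3o.png',ov)
"
```

```text
t 5.78 pos [ 0.5176 -0.2762  0.0803] psi 16.19 shift [-0.8  1.8 10.3] len 10 tilt err [-0.0017  0.0014] turn z -0.0002 w 0.0195 gf 12.0 f [-0.2  1.1 -0.5]
```

View pics/s3o.png

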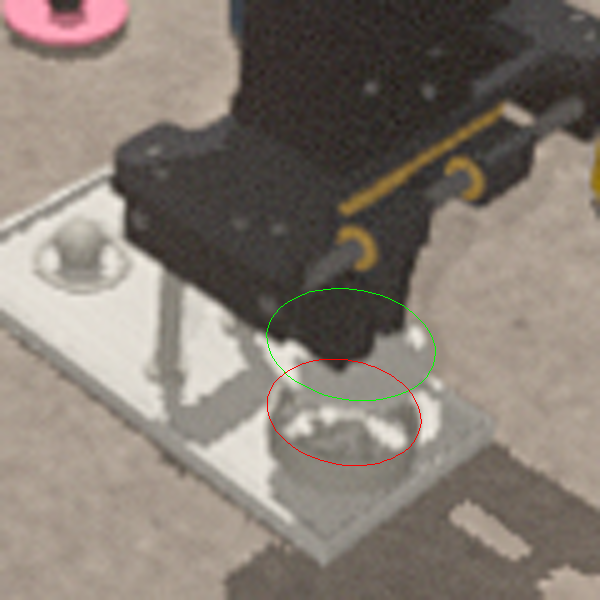

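Projected flange (green) and well rim (red) both fit the picture to within about 1 mm. I'll make a small correction and lower the lid carefully.

Call:
{"method": "drive_tool", "body": {"deltas": [[[-0.6, 1.5, 6, 0, 0, 0], [0, 0, 7, 0, 0, 0], [0, 0, 5, 0, 0, 0], [0, 0, 3, 0, 0, 0], [0, 0, 2, 0, 0, 0], [0, 0, 2, 0, 0, 0], [0, 0, 2, 0, 0, 0], [0, 0, 0, 0, 0, 0]]]}}

```text
time: 6.5
position: [0.5195, -0.2767, 0.0538]
tool_rot: [0.6, 0.8, 0.0, -0.0]
ft_force: [-0.2, -0.1, 0.2]
grip_width: 0.0197
grip_force: 12.0
```

Call:
{"method": "drive_tool", "body": {"deltas": [[[0, 0, 1, 0, 0, 0], [0, 0, 0, 0, 0, 0], [0, 0, 0, 0, 0, 0]]]}}

```text
time: 6.75
position: [0.5197, -0.2768, 0.0532]
tool_rot: [0.601, 0.8, -0.0, 0.0]
ft_force: [-0.3, 0.8, -0.3]
grip_width: 0.0198
grip_force: 12.0
```

```bash
python3 -c "
from h import *
go([.519,-.277,.0505],16.2)
s=cam('scene'); save(s,'s4.png',(330,200,450,320),5)"
```

```text
t 6.75 pos [ 0.5197 -0.2768  0.0532] psi 16.19 shift [ 0.  -0.7  2.7] len 3 tilt err [ 0.0001 -0.0001] turn z -0.0003 w 0.0198 gf 12.0 f [-0.3  0.8 -0.3]
```

View pics/s4.png

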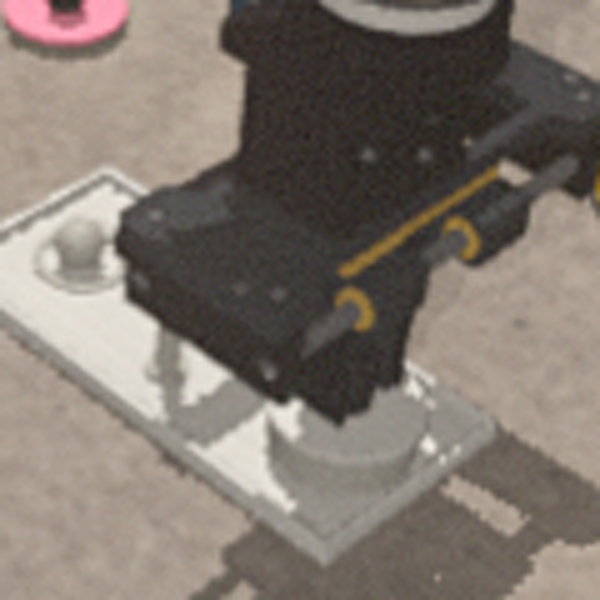

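The flange sits concentric over the rim and there is no contact force. I'll lower the last 2–3 mm.

Call:
{"method": "drive_tool", "body": {"deltas": [[[0, 0, 1, 0, 0, 0], [0, 0, 1, 0, 0, 0], [0, 0, 0.5, 0, 0, 0], [0, 0, 0, 0, 0, 0], [0, 0, 0, 0, 0, 0]]]}}

```text
time: 7.22
position: [0.5196, -0.2768, 0.0506]
tool_rot: [0.601, 0.8, -0.0, -0.0]
ft_force: [0.5, 0.9, -0.1]
grip_width: 0.0189
grip_force: 12.0
```

Call:
{"method": "drive_tool", "body": {"deltas": [[[0, 0, 0, 0, 0, 0], [0, 0, 0, 0, 0, 0], [0, 0, 0, 0, 0, 0], [0, 0, 0, 0, 0, 0], [0, 0, 0, 0, 0, 0], [0, 0, 0, 0, 0, 0]]], "gripper": 50}}

```text
time: 7.72
position: [0.5197, -0.2768, 0.0507]
tool_rot: [0.601, 0.8, -0.0, 0.0]
ft_force: [-0.0, 0.0, -0.6]
grip_width: 0.0424
grip_force: 0.0
```

Call:
{"method": "drive_tool", "body": {"deltas": [[[0, 0, -5, 0, 0, 0], [0, 0, -15, 0, 0, 0], [0, 0, -25, 0, 0, 0], [0, 0, -30, 0, 0, 0], [0, 0, -25, 0, 0, 0], [0, 0, -10, 0, 0, 0], [0, 0, 0, 0, 0, 0]]]}}

```text
time: 8.3
position: [0.5211, -0.2779, 0.1636]
tool_rot: [0.6, 0.8, -0.0, 0.003]
ft_force: [0.4, 0.5, 0.3]
grip_width: 0.0436
grip_force: 0.0
```

```bash
python3 -c "
from h import *
go([.501,-.209,.16],-73.8)
s=cam('scene'); save(s,'s5.png',(290,190,450,320),4.5)
a=np.linspace(0,2*np.pi,60)
ov=cv2.imread('pics/s5.png')
def dr(P,col,cl=True):
    p=(proj(s,P)+.5-[290,190])*4.5
    cv2.polylines(ov,[p.astype(int).reshape(-1,1,2)],cl,col,1)
dr(np.array([.5194,-.277,.024])+np.c_[.031*np.cos(a),.031*np.sin(a),0*a],(0,255,0))
t=np.radians(16.2);ex=np.array([np.cos(t),np.sin(t),0]);ey=np.array([-ex[1],ex[0],0])
C=np.array([.501,-.2095,.092])
dr([C+i*.032*ex+j*.007*ey for i,j in((1,1),(1,-1),(-1,-1),(-1,1))],(0,0,255))
C[2]=.010
dr([C+i*.05*ex+j*.108*ey for i,j in((1,1),(1,-1),(-1,-1),(-1,1))],(0,0,255))
cv2.imwrite('pics/s5o.png',ov)"
```

```text
t 8.30 pos [ 0.5211 -0.2779  0.1636] psi 16.19 shift [71.8 -0.1  3.3] len 72 tilt err [ 0.005  -0.0041] turn z 1.5707 w 0.0436 gf 0.0 f [0.4 0.5 0.3]
```

View pics/s5o.png

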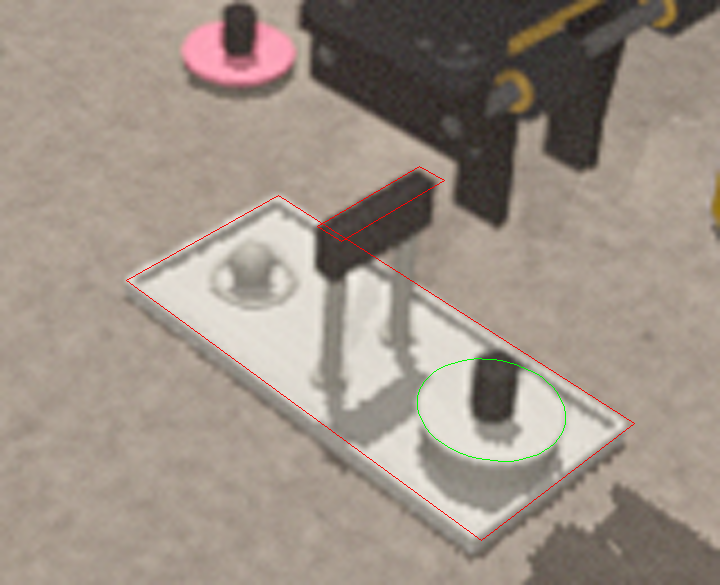

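The lid is seated level and concentric (flange 417–565 px), and the ball is in its pocket. The handle bar lies about 3 mm left of my overlay, so the tray's middle is near (0.499, -0.2075). Next I'll turn and move over it.

Call:
{"method": "drive_tool", "body": {"deltas": [[[24, -0.5, 0, 0, 0, 0], [24, -0.5, 0, 0, 0, 0], [24, -0.5, 0, 0, 0, 0], [0, 0, 0, 0, 0, 0.12], [0, 0, 0, 0, 0, 0.12], [0, 0, 0, 0, 0, 0.12], [0, 0, 0, 0, 0, 0.12], [0, 0, 0, 0, 0, 0.12]]]}}

```text
time: 9.02
position: [0.4969, -0.2071, 0.1585]
tool_rot: [0.812, 0.584, -0.001, -0.002]
ft_force: [0.2, 0.6, -0.2]
grip_width: 0.0434
grip_force: 0.0
```

Call:
{"method": "drive_tool", "body": {"deltas": [[[0, 0, 0, 0, 0, 0.12], [0, 0, 0, 0, 0, 0.12], [0, 0, 0, 0, 0, 0.12], [0, 0, 0, 0, 0, 0.12], [0, 0, 0, 0, 0, 0.12], [0, 0, 0, 0, 0, 0.12], [0, 0, 0, 0, 0, 0.12], [0, 0, 0, 0, 0, 0.01]]]}}

```text
time: 9.68
position: [0.497, -0.2073, 0.1586]
tool_rot: [0.98, 0.199, -0.001, -0.002]
ft_force: [-0.6, -0.7, 0.2]
grip_width: 0.0437
grip_force: 0.0
```

Call:
{"method": "drive_tool", "body": {"deltas": [[[0, 0, 0, 0, 0, 0], [0, 0, 0, 0, 0, 0]]]}}

```text
time: 9.85
position: [0.4975, -0.2076, 0.1595]
tool_rot: [0.979, 0.202, -0.001, -0.001]
ft_force: [0.1, -0.5, 0.4]
grip_width: 0.0435
grip_force: 0.0
```

```bash
python3 -c "
from h import *
go([.499,-.2075,.081],-73.8)"
```

```text
t 9.85 pos [ 0.4975 -0.2076  0.1595] psi -66.75 shift [ 1.5  0.6 78.5] len 79 tilt err [-0.002   0.0013] turn z 0.1231 w 0.0435 gf 0.0 f [ 0.1 -0.5  0.4]
```

Call:
{"method": "drive_tool", "body": {"deltas": [[[0, 0, 0, 0, 0, 0.08], [1.3, 0.6, 5, 0, 0, 0.043], [0, 0, 18, 0, 0, 0], [0, 0, 20, 0, 0, 0], [0, 0, 18, 0, 0, 0], [0, 0, 12, 0, 0, 0], [0, 0, 5.5, 0, 0, 0], [0, 0, 0, 0, 0, 0]]]}}

```text
time: 10.52
position: [0.4986, -0.2076, 0.0807]
tool_rot: [0.99, 0.14, -0.001, -0.001]
ft_force: [0.4, -0.2, -0.0]
grip_width: 0.0435
grip_force: 0.0
```

```bash
python3 -c "
from h import *
go([.499,-.2075,.081],-73.8)
s=cam('scene'); save(s,'s6.png',(290,170,450,320),4)"
```

```text
t 10.52 pos [ 0.4986 -0.2076  0.0807] psi -73.88 shift [ 0.4 -0.  -0.3] len 1 tilt err [-0.0028  0.0019] turn z -0.0013 w 0.0435 gf 0.0 f [ 0.4 -0.2 -0. ]
```

View pics/s6.png

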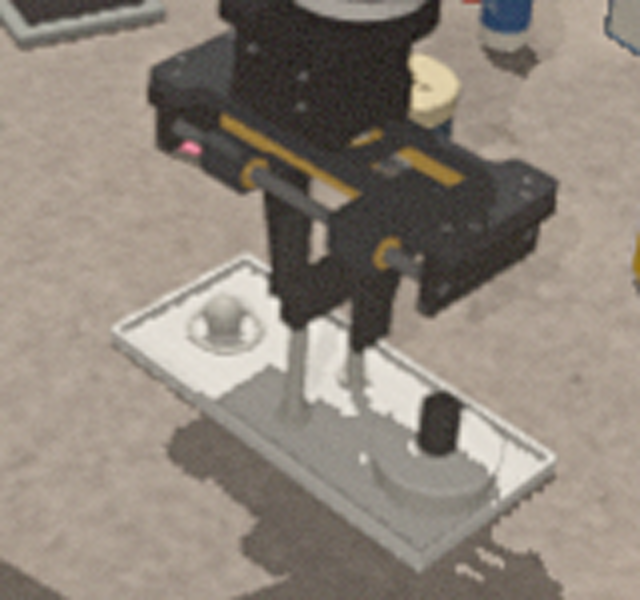

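The fingers straddle the bar at about (325,290). The lid is on and the ball is in its pocket. Closing gently first, then firmly.

Call:
{"method": "drive_tool", "body": {"deltas": [[[0, 0, 0, 0, 0, 0], [0, 0, 0, 0, 0, 0], [0, 0, 0, 0, 0, 0], [0, 0, 0, 0, 0, 0], [0, 0, 0, 0, 0, 0], [0, 0, 0, 0, 0, 0]]], "gripper": 0, "squeeze": 6}}

```text
time: 11.07
position: [0.4995, -0.2079, 0.0825]
tool_rot: [0.99, 0.14, 0.0, -0.0]
ft_force: [-0.1, 0.9, 4.2]
grip_width: 0.0139
grip_force: 6.0
```

Call:
{"method": "drive_tool", "body": {"deltas": [[[0, 0, 0, 0, 0, 0], [0, 0, 0, 0, 0, 0], [0, 0, 0, 0, 0, 0]]], "squeeze": 40}}

```text
time: 11.32
position: [0.4995, -0.208, 0.0826]
tool_rot: [0.99, 0.14, 0.0, -0.0]
ft_force: [0.0, 1.6, 4.3]
grip_width: 0.0135
grip_force: 40.0
```

Call:
{"method": "drive_tool", "body": {"deltas": [[[0, 0, -1, 0, 0, 0], [0, 0, -3, 0, 0, 0], [0, 0, -5, 0, 0, 0], [0, 0, -6, 0, 0, 0], [0, 0, -6, 0, 0, 0], [0, 0, -6, 0, 0, 0], [0, 0, -4, 0, 0, 0], [0, 0, -2, 0, 0, 0]]]}}

```text
time: 11.98
position: [0.4999, -0.2085, 0.1161]
tool_rot: [0.99, 0.14, 0.001, 0.001]
ft_force: [0.3, 0.5, -4.9]
grip_width: 0.0135
grip_force: 40.0
```

Call:
{"method": "drive_tool", "body": {"deltas": [[[0, 0, -4, 0, 0, 0], [0, 0, -8, 0, 0, 0], [0, 0, -12, 0, 0, 0], [0, 0, -14, 0, 0, 0], [0, 0, -12, 0, 0, 0], [0, 0, -8, 0, 0, 0], [0, 0, -3, 0, 0, 0], [0, 0, 0, 0, 0, 0]]]}}

```text
time: 12.65
position: [0.4999, -0.2084, 0.177]
tool_rot: [0.99, 0.14, 0.001, 0.001]
ft_force: [0.6, -0.2, -4.0]
grip_width: 0.0138
grip_force: 40.0
```

```bash
python3 -c "
from h import *
go([.551,.252,.175],-73.8)
s=cam('scene'); save(s,'s7.png',(270,110,450,290),3.3)"
```

```text
t 12.65 pos [ 0.4999 -0.2084  0.177 ] psi -73.94 shift [ 176.5 -428.2    1.7] len 463 tilt err [ 0.0014 -0.001 ] turn z -0.0024 w 0.0138 gf 40.0 f [ 0.6 -0.2 -4. ]
```

View pics/s7.png

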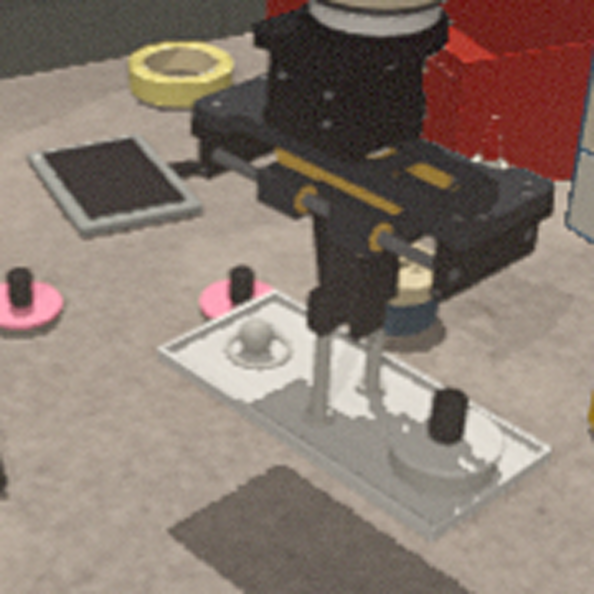

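The tray is level, the lid is on and the ball is in its pocket at (257,335). The pad is clear at (115,185). Now a smooth carry.

By my count that was the 11th viewed picture, one over the limit, so I'll view no more and use numbers only.

Call:
{"method": "drive_tool", "body": {"deltas": [[[1.1, -2.8, 0, 0, 0, 0], [2.3, -5.5, 0, 0, 0, 0], [3.4, -8.3, 0, 0, 0, 0], [4.6, -11.1, 0, 0, 0, 0], [5.7, -13.9, 0, 0, 0, 0], [6.9, -16.6, 0, 0, 0, 0], [6.9, -16.6, 0, 0, 0, 0], [6.9, -16.6, 0, 0, 0, 0]]]}}

```text
time: 13.37
position: [0.5102, -0.1077, 0.1758]
tool_rot: [0.99, 0.14, -0.0, -0.001]
ft_force: [-0.2, 0.2, -4.5]
grip_width: 0.0135
grip_force: 40.0
```

Call:
{"method": "drive_tool", "body": {"deltas": [[[6.9, -16.6, 0, 0, 0, 0], [6.9, -16.6, 0, 0, 0, 0], [6.9, -16.6, 0, 0, 0, 0], [6.9, -16.6, 0, 0, 0, 0], [6.9, -16.6, 0, 0, 0, 0], [6.9, -16.6, 0, 0, 0, 0], [6.9, -16.6, 0, 0, 0, 0], [6.9, -16.6, 0, 0, 0, 0]]]}}

```text
time: 14.03
position: [0.5262, 0.0352, 0.1759]
tool_rot: [0.99, 0.14, -0.001, -0.0]
ft_force: [0.8, 0.6, -5.3]
grip_width: 0.0137
grip_force: 40.0
```

Call:
{"method": "drive_tool", "body": {"deltas": [[[6.9, -16.6, 0, 0, 0, 0], [6.9, -16.6, 0, 0, 0, 0], [6.9, -16.6, 0, 0, 0, 0], [6.9, -16.6, 0, 0, 0, 0], [6.9, -16.6, 0, 0, 0, 0], [6.9, -16.6, 0, 0, 0, 0], [6.9, -16.6, 0, 0, 0, 0], [6.9, -16.6, 0, 0, 0, 0]]]}}

```text
time: 14.7
position: [0.542, 0.178, 0.1757]
tool_rot: [0.99, 0.14, -0.001, -0.0]
ft_force: [1.3, -0.4, -4.4]
grip_width: 0.0133
grip_force: 40.0
```

Call:
{"method": "drive_tool", "body": {"deltas": [[[6.9, -16.6, 0, 0, 0, 0], [6.1, -14.8, 0, 0, 0, 0], [5, -12, 0, 0, 0, 0], [4.2, -10.2, 0, 0, 0, 0], [3, -7.4, 0, 0, 0, 0], [1.9, -4.6, 0, 0, 0, 0], [1.1, -2.8, 0, 0, 0, 0], [0.8, -1.8, 0, 0, 0, 0]]]}}

```text
time: 15.37
position: [0.5515, 0.2513, 0.176]
tool_rot: [0.99, 0.14, -0.0, 0.0]
ft_force: [0.7, 0.5, -5.0]
grip_width: 0.0135
grip_force: 40.0
```

Call:
{"method": "drive_tool", "body": {"deltas": [[[0, 0, 0, 0, 0, 0], [0, 0, 0, 0, 0, 0], [0, 0, 0, 0, 0, 0], [0, 0, 0, 0, 0, 0], [0, 0, 0, 0, 0, 0], [0, 0, 0, 0, 0, 0], [0, 0, 0, 0, 0, 0], [0, 0, 0, 0, 0, 0]]]}}

```text
time: 16.03
position: [0.5517, 0.2513, 0.1761]
tool_rot: [0.99, 0.14, -0.0, 0.0]
ft_force: [-0.6, -0.5, -3.9]
grip_width: 0.014
grip_force: 40.0
```

```bash
python3 -c "
from h import *
go([.551,.252,.175],-73.8)
s=cam('scene'); o=sensors.get_obs();P=o['position']
# outline of tray: bright pixels vs predicted corner pixels at rim height
t=np.radians(16.2);ex=np.array([np.cos(t),np.sin(t),0]);ey=np.array([-ex[1],ex[0],0])
C=P-[0,0,.0826-.010]
q=proj(s,[C+i*.05*ex+j*.108*ey for i,j in((1,1),(1,-1),(-1,-1),(-1,1))]);print('pred corners',q.round(1))
m=(s['img'].min(2)>115).astype(np.uint8)
x0,y0=(q.min(0)-15).astype(int);x1,y1=(q.max(0)+15).astype(int)
n,l,st,ce=cv2.connectedComponentsWithStats(m[y0:y1,x0:x1]);k=1+st[1:,4].argmax()
pts=np.argwhere(l==k)[:,::-1].astype(np.int32)
h=cv2.approxPolyDP(cv2.convexHull(pts),4,True).reshape(-1,2)+[x0,y0];print('seen hull',h.tolist())
"
```

```text
t 16.03 pos [0.5517 0.2513 0.1761] psi -73.94 shift [-0.4 -0.9  1.1] len 2 tilt err [ 0. -0.] turn z -0.0025 w 0.0140 gf 40.0 f [-0.6 -0.5 -3.9]
pred corners [[293.4 118.2]
 [343.9 141.5]
 [315.3 152.7]
 [265.7 127.1]]
seen hull [[357, 166], [250, 166], [250, 138], [293, 119], [349, 120], [357, 127]]
```

The tool is level, the weight is unchanged (about 4.5 N, so tray, lid and ball), and the tray's far corner is where predicted. Handing in.

```bash
python3 -c "
from h import *
print(ticket.hand_in())"
```

```text
the job is handed in; nothing more can be done
None
```

I seated the lid and let go, lifted the tray by its handle, and handed in while holding it level and still over the pad with about 8 cm of air at 16 s; no verdict came back, the lid and ball were last seen in place just before the carry (after it I had only the steady weight and one matching tray corner), and I viewed 11 pictures, one over the limit of 10.

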